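# Pull the wide dial knob off the carver's speed control box

## Task

The wide round knob on the speed control box has to come off. Take the bridge puller from the cork mat, slide its feet under that knob's skirt and pull straight up, level, until it pops off; then stand the puller in the middle of the mat with the knob still riding on its feet. Leave the narrow pointer knob seated, and touch neither knob with the gripper.

Things in the scene. Friction and masses are not known exactly. Their poses are not given: they have to be found in the camera images.
- wide_knob: Knob to pull: black, round; skirt disc 66 mm across, 6 thick, ribbed grip 48 mm across above it, 34 mm tall, 60 g. Origin: centre of skirt underside, z up. Pressed on an upright shaft on a low grey control box (top 60 mm above bench); skirt underside 18 mm above the box top, only a 22 mm wide collar beneath it. Held by about 10 N of friction; free after 14 mm straight up; no turning.
- pointer_knob: Knob to leave: black, 50 mm skirt with a straight pointer bar, 32 mm tall; origin: centre of skirt underside, z up. Beside the wide knob on the same box, 130 mm away, on either side of it. Box (fixed): 200 mm across, 260 mm along the line between the knobs, knobs on its middle line; both knobs' y axes lie along that line. Top clear for 100 mm on their -x side (towards the robot).
- puller: Steel bridge on two legs, square wooden handle (24 x 24 mm, z 66 to 121) upright on top; 0.22 kg. Origin: centre of underside, z up, y leg to leg, x along the feet. Two feet 70 mm long in x, 6 thick (z 0 to 6) point inwards, slot of 42 mm between them open at both ends. Legs 86 mm apart inside, 98 outside; bridge z 56 to 64. Grip at z 100 with 40 N. Stands on the mat at first.
- mat: Square cork mat 240 x 240 mm, 4 mm thick, fixed flat on the bench. Origin: centre of its underside, z up; its top is 4 mm above the bench.
Mind the look-alikes: they are no part of the job. Of the things that look like the puller, take the one that is farthest to the robot's right at the start.

How it is judged:
On the way, in this order (a step that is already met when the one before it is completed fails the run):
1. the puller's feet are under the wide knob's skirt while the knob is still seated on its shaft (x of wide_knob in the frame of puller between -0.03 and 0.03 m and y of wide_knob in the frame of puller between -0.02 and 0.02 m and z of wide_knob in the frame of puller between 0.003 and 0.025 m and distance of wide_knob from where it was at the start of the episode below 0.008 m), for 0.1 s.
2. the knob has been lifted clear of its shaft on the puller's feet (x of wide_knob in the frame of puller between -0.03 and 0.03 m and y of wide_knob in the frame of puller between -0.02 and 0.02 m and height (world z) of wide_knob above 0.1 m and contact force between puller and wide_knob above 0.1 N), for 0.2 s.
At the end, for the whole second after the job is handed in: The puller stands upright (8 degrees) on the cork mat, its centre within 60 mm of the mat's centre along both mat axes; the wide knob lies flat on its feet, within 35 mm lengthways and 25 mm sideways of its centre; both are at rest; the pointer knob has moved less than 6 mm (x of puller in the frame of mat between -0.06 and 0.06 m and y of puller in the frame of mat between -0.06 and 0.06 m and height (world z) of puller below 0.012 m and angle between each of puller, wide_knob's own z axis and vertical below 0.15 rad and x of wide_knob in the frame of puller between -0.035 and 0.035 m and y of wide_knob in the frame of puller between -0.025 and 0.025 m and z of wide_knob in the frame of puller between 0.002 and 0.014 m and linear speed of each of puller, wide_knob below 0.02 m/s and distance of pointer_knob from where it was at the start of the episode below 0.006 m); the robot touches nothing.
It fails at once if the gripper or arm touches the wide knob (contact force between any of the fingers, the arm and wide_knob above 0.5 N).
It fails at once if the gripper or arm touches the pointer knob (contact force between any of the fingers, the arm and pointer_knob above 0.5 N).
It fails at once if the pointer knob is moved by more than 6 mm (distance of pointer_knob from where it was at the start of the episode above 0.006 m).
It fails at once if the wide knob is tipped by more than 23 degrees (angle between wide_knob's own z axis and vertical above 0.4 rad).
It also fails if it takes over 58 s, if anything falls off the work surface, if the arm or the gripper's body presses on something with over 40 N, if the wrist force passes 120 N, or if a joint passes its speed limit or range.

## Robot

A 6-joint arm with a two-finger parallel gripper is mounted at the origin on the work surface. World frame = base frame: x ahead of the robot, y to its left, z up, the work surface at z = 0. Lengths are in m, angles in rad, forces in N, time in s.
With the tool pointing down it reaches from about 0.375 to 0.9 m from the base axis. Payload 3.1 kg.
Tool frame: the origin (TCP) lies at the centre of the arm's flange, where the gripper is bolted on; the fingertips stand 182 mm ahead of it and the grasp point (between the pads) lies 164 mm ahead of it; z points along the fingers, y is the line along which they close (so a half turn about z gives the same grasp; the last joint's range is limited). The gripper opens to 87 mm and grips with 3 to 60 N. Pads are 19 mm wide; open, the fingers measure 117 mm over their backs; the gripper's body (75 mm by 190 mm) begins 51 mm behind the grasp point.
Start: joints at [1.159, 0.527, 1.433, -0, 1.181, -0.178], TCP at [0.145, 0.608, 0.405] pointing down, gripper open.
Joint ranges: [-3.08, 3.08], [-0.75, 2.2], [0.22, 2.44], [-1.43, 4.57], [0, 2.65], [-2.85, 2.85]. Speed limits (rad/s): [2.79, 2.79, 3.14, 3.14, 3.14, 3.14].

## Interface

Orientations are given as a unit quaternion [x, y, z, w].
In Python, from rig import * gives the robot as it stands.
- The arm moves only by the tool move_arm, never from a script. Its argument "commands" is a list that holds one entry, the list of rows, each a list of 6 numbers: the shift along the tool's x, y, z in units of 40 mm (1.0 is 40 mm), then the turn, a rotation vector about the tool's x, y, z in rad. A call has 1 to 12 rows; each row is the pose to reach, as a shift and turn from the pose commanded when the call began, along the tool's axes at that moment; what a row does not reach only later rows make up. A row lasts 1/8 s, in which the tool goes at most 62.5 mm and 10.7 degrees, less where a joint would pass 70% of its speed; a pose out of reach is approached as far as the arm can. A call with a gripper value outside its range is refused whole. "claw" is the closure, from -1 (fully open) to 1 (shut), so that 0 is half open, set as the call begins (left out, the last holds). The fingers move at their own pace and stop on an object; "squeeze" is the grip in N (left out, the last holds). Time passes only in rows, so rows that repeat a pose let the fingers close. It gives the time, the measured TCP pose, the force, the opening and the grip force at its end, in the units of the state.
- get_obs(): the state, without advancing time (a new reading comes with each control period).
- camera(name): name is "scene" or "top" or "wrist"; returns a dict with "pixels" (384x512x3 uint8, blue, green, red), "range_z" (384x512 float32, m along the optical axis (not along the pixel's ray), 0 where there is no reading), "camera_matrix" (3x3 intrinsics, pixels), "extrinsics" (4x4, takes a point from world to camera coordinates). Camera axes: x right, y up, looking along -z (the intrinsics and any distortion apply to the point x, -y, -z); pixel columns grow to the right and rows downward; lengths in m; the calibration is good to about 2 mm. The wrist camera is an equidistant fisheye: a pixel r from the principal point sees the ray r / f radians off the axis. A picture is of the moment at which its call begins.
- hand_in(): hands the job in; it is judged then, once.
The state is a dict: "time": time; "q": joint angles; "joint_velocities": joint speeds; "joint_torque": joint torques, N m; "position": TCP position; "tool_rot": TCP orientation; "ft_force": force on the tool from outside, world axes, zero at the start; "moment": the same for the moment, N m; "grip_width": finger opening in m; "grip_force": force on a finger pad.
Only numpy, scipy, OpenCV 4.12 (cv2) and the standard library are available. Lean on these libraries where they do the work, as an engineer would, in place of code of your own. Each camera call takes 0.05 s, during which the arm holds its last target. There are 200 camera calls.

## Working session

There is one attempt and no reset: what is moved stays moved. The work goes in short steps, Python scripts to look and compute and a tool call to move; the robot and the scene stay as the last step left them, time stands still between calls to the robot, and variables do not carry over. Pictures are saved under pics/ and viewed, at most 10 in all, crops included, and the job is handed in when it is done.

Besides the shell and the picture viewer there is one more tool, called after "Emit:" as name([rows], argument=value, ...), one row to a line, values as JSON. move_arm: Moves the arm, as the interface text tells. Its arguments: {"type":"object","properties":{"commands":{"type":"array","items":{"type":"array","items":{"type":"array","items":{"type":"number"}}}},"claw":{"type":"number"},"squeeze":{"type":"number"}},"required":["commands"]}

```bash
mkdir -p pics
cat > h.py <<'E'
from rig import *
import numpy as np, cv2
from scipy.spatial.transform import Rotation as R
def cloud(c):
    K=np.array(c["camera_matrix"]);E=np.array(c["extrinsics"]);d=c["range_z"]
    v,u=np.mgrid[:d.shape[0],:d.shape[1]]
    P=np.stack([(u-K[0,2])/K[0,0]*d,-(v-K[1,2])/K[1,1]*d,-d],-1)
    W=(P-E[:3,3])@E[:3,:3]
    W[d<=0]=np.nan
    return W
E
python3 - <<'E'
from h import *
o=get_obs();print(o)
for n in ["scene","top"]:
    c=camera(n);cv2.imwrite(f"pics/{n}.png",c["pixels"]);np.save(n+".npy",cloud(c)); print(c["camera_matrix"],c["extrinsics"])
a=np.hstack([cv2.imread("pics/scene.png"),cv2.imread("pics/top.png")])
E
```

```text
{'time': 0.0, 'q': array([ 1.15848651e+00,  5.28482673e-01,  1.43390191e+00, -1.69569090e-05,
        1.18140077e+00, -1.78506606e-01]), 'joint_velocities': array([ 0.00020959,  0.00087909,  0.00011438, -0.00062594, -0.00030363,
        0.00122276]), 'joint_torque': array([ 9.29249436e-04, -4.40049040e+01, -1.76594031e+01,  6.31389976e-02,
        5.81786467e-02, -1.94205504e-04]), 'position': array([0.14463693, 0.60768128, 0.40376119]), 'tool_rot': array([ 1.16632249e-01,  9.93174565e-01, -1.05114262e-03, -3.11680299e-04]), 'ft_force': array([ 0.63952859,  0.35952618, -0.01500749]), 'moment': array([ 0.01376171,  0.00421101, -0.01133038]), 'grip_force': 0.0, 'grip_width': 0.08698090530841276}
[[482.14116148   0.         268.16292463]
 [  0.         482.14116148 192.92316508]
 [  0.           0.           1.        ]] [[-6.74059342e-01  7.38675490e-01  1.58894093e-03  3.50013546e-01]
 [-6.25384269e-01 -5.71820474e-01  5.30957496e-01  3.44981806e-01]
 [ 3.93113877e-01  3.56903162e-01  8.47396963e-01 -1.60582938e+00]
 [ 0.00000000e+00  0.00000000e+00  0.00000000e+00  1.00000000e+00]]
[[379.14039078   0.         253.4185543 ]
 [  0.         379.14039078 189.7547758 ]
 [  0.           0.           1.        ]] [[-0.01512638 -0.99924698 -0.0357304   0.09480557]
 [ 0.99485382 -0.01862112  0.09959488 -0.57660217]
 [-0.10018522 -0.03404002  0.99438634 -0.93687573]
 [ 0.          0.          0.          1.        ]]
```

View pics/scene.png

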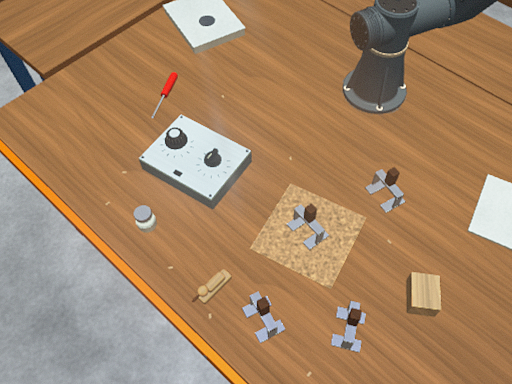

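View pics/top.png

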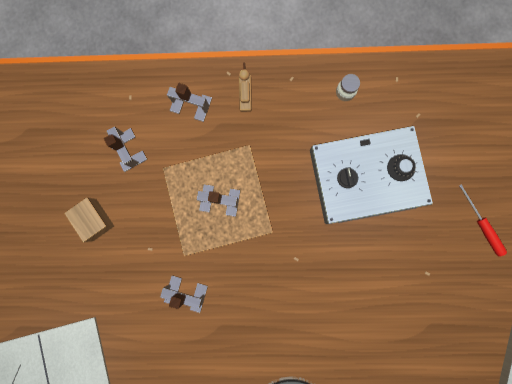

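The scene shows the box with the wide knob at (175,137) and the pointer knob at (212,157), and the mat puller at (308,222). In the top view the wide knob is at (402,167), the pointer knob at (347,178) and the mat puller at (217,199). Top-view columns grow towards −y, so the mat puller is also the one farthest right.

```bash
cat > m.py <<'E'
from h import *
def rect(p):
    (c,s,a)=cv2.minAreaRect((p[:,:2]*1000).astype(np.float32));return np.round(c,1),np.round(s,1),round(a,1),len(p)
def sel(W,u0,u1,v0,v1,z0,z1):
    w=W[v0:v1,u0:u1].reshape(-1,3);return w[(w[:,2]>z0)&(w[:,2]<z1)]
E
python3 - <<'E'
from m import *
W=np.load("top.npy")
Z=lambda u,v:np.round(W[v,u]*1000,1)
print("mat corners",[Z(*p) for p in [(166,169),(250,149),(270,232),(186,253)]])
print("box corners",[Z(*p) for p in [(315,147),(414,130),(429,203),(330,220)]])
print("knob",Z(402,167),Z(347,178),"handle",Z(215,198), "table",Z(300,300))
print("boxtop",rect(sel(W,300,445,110,235,.055,.066)), np.median(sel(W,300,445,110,235,.05,.07)[:,2]))
for n,b in dict(wide=(380,425,145,190),ptr=(330,365,160,195)).items():
    for z in [(.072,.095),(.095,.125)]:
        s=sel(W,*b,*z);print(n,z,rect(s),s[:,2].max())
for z in [(.003,.006),(.007,.02),(.05,.075),(.11,.14)]:
    s=sel(W,*( (190,245,180,222) if z[0]>.006 else (160,275,145,258)),*z);print("pul",z,rect(s),s.mean(0))
S=np.load("scene.npy")
for z in [(.007,.02),(.05,.075),(.11,.14)]:
    s=sel(S,280,335,195,255,*z);print("pulS",z,rect(s),s.mean(0))
for z in [(.072,.095),(.095,.125)]:
    s=sel(S,160,192,122,152,*z);print("wideS",rect(s),s[:,2].max())
s=sel(S,135,255,112,215,.055,.066);print("boxS",rect(s),np.median(s[:,2]))
s=sel(S,245,370,180,288,.001,.007);print("matS",rect(s),np.median(s[:,2]))
# enlarged
t=cv2.imread("pics/scene.png")[185:260,265:365];t2=cv2.imread("pics/top.png")[175:225,180:255]
a=cv2.resize(t,(600,450),interpolation=cv2.INTER_CUBIC);cv2.imwrite("pics/pul.png",a)
b=cv2.resize(cv2.imread("pics/top.png")[120:230,305:440],None,fx=5,fy=5,interpolation=cv2.INTER_CUBIC);cv2.imwrite("pics/box.png",b)
E
```

```text
mat corners [array([640.8, 317.9,   2.9]), array([689.5,  93.4,   4. ]), array([470.1,  44.6,   1.7]), array([419.3, 263. ,   6.2])]
box corners [array([678.9, -70.6,  61.2]), array([ 716.2, -315.6,   60.4]), array([ 534.7, -340.2,   62.8]), array([ 497.6, -101.1,   62.5])]
knob [ 615.8 -261.5  116. ] [ 594.3 -137.2  104.1] handle [551.2 170.7 124.6] table [296.7 -28.4  -0.6]
boxtop (array([ 609.4, -206. ]), array([199.4, 259.3]), 9.9, 7456) 0.06060642399040912
wide (0.072, 0.095) (array([ 619.7, -267.2]), array([64.7, 57.5]), 19.5, 230) 0.08881260752853426
wide (0.095, 0.125) (array([ 620.6, -270.3]), array([49.3, 47.8]), 1.8, 378) 0.1182391711669164
ptr (0.072, 0.095) (array([ 597.8, -141.8]), array([48.1, 45.9]), 89.5, 181) 0.0949931015614296
ptr (0.095, 0.125) (array([ 598.3, -142.6]), array([37.6, 37.4]), 55.3, 162) 0.11503406825341961
pul (0.003, 0.006) (array([555. , 183.6]), array([302.1, 295.8]), 88.8, 4786) [0.55688489 0.18183223 0.00440016]
pul (0.007, 0.02) (array([554.4, 182. ]), array([142.7, 107.5]), 89.1, 455) [0.55527423 0.1763803  0.00988169]
pul (0.05, 0.075) (arra
[... 162 characters left out ...]
55504467 0.17413833 0.12437836]
pulS (0.007, 0.02) (array([541.9, 168. ]), array([182.2, 152.8]), 41.6, 541) [0.55324849 0.17311979 0.00959365]
pulS (0.05, 0.075) (array([554.4, 177.3]), array([99.9, 27. ]), 80.9, 274) [0.55784408 0.18338413 0.06659576]
pulS (0.11, 0.14) (array([554.9, 177.9]), array([24.4, 24.7]), 76.2, 103) [0.55686151 0.17912177 0.12285893]
wideS (array([ 623.6, -261. ]), array([51.2, 64. ]), 60.1, 167) 0.09466379206506657
wideS (array([ 620. , -267.6]), array([48.6, 48.1]), 67.2, 222) 0.1179298529019283
boxS (array([ 672.7, -192.1]), array([330.9, 261.4]), 9.9, 4296) 0.06002705433553937
matS (array([549.7, 182.2]), array([331. , 362.5]), 42.5, 7105) 0.0034760474534569724
```

View pics/pul.png

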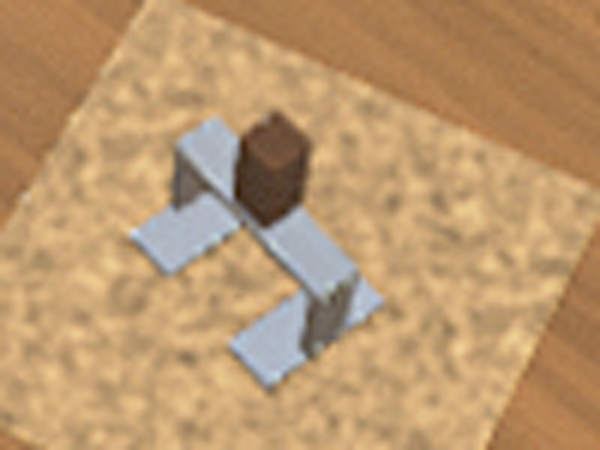

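View pics/box.png

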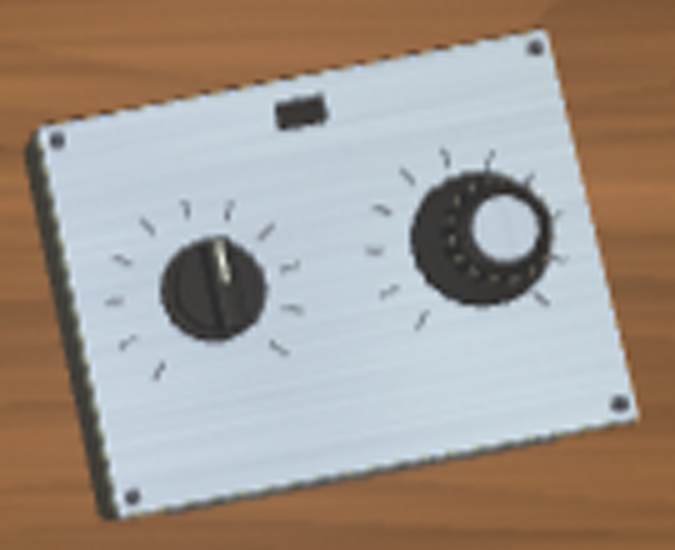

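The puller crop shows upright handle, bridge and both feet (yaw −10°, centre about (555,176) mm). The box crop shows the wide knob at right, skirt centre near crop (482,238), and the pointer knob at (213,290). The fitted sizes match the spec: box 199×259, bridge 98×24, grip 48, spacing 130. That gives the knob at (620,−269) and box yaw +9.9°.

```bash
cat > go.py <<'E'
import sys
from h import *
def show(x,y,z,yaw,msg=""):  # target TCP (mm), yaw of tool y axis minus 90 deg
    o=get_obs();T=R.from_quat(o["tool_rot"]);a=np.radians(yaw)
    X=np.array([-np.cos(a),-np.sin(a),0]);Y=np.array([-np.sin(a),np.cos(a),0])
    G=R.from_matrix(np.stack([X,Y,[0,0,-1]],1))
    d=T.inv().apply(np.array([x,y,z])/1000-o["position"])/.04
    print(msg,np.round(d,3),"turn",np.round((T.inv()*G).as_rotvec(),4))
if __name__=="__main__":
    o=get_obs();print(round(o["time"],2),np.round(o["position"]*1000,1),np.round(o["q"],2),o["ft_force"].round(1),o["grip_width"])
    for s in sys.argv[1:]: show(*map(float,s.split(",")),s)
E
python3 go.py 555.2,176,404,-10.2 555.2,176,268,-10.2
```

```text
0.1 [144.6 607.7 403.8] [ 1.16  0.53  1.43 -0.    1.18 -0.18] [ 0.1  0.1 -0.3] 0.08681111417709977
555.2,176,404,-10.2 [-1.2485e+01 -8.1210e+00  8.0000e-03] turn [-0.002  -0.0004 -0.0557]
555.2,176,268,-10.2 [-12.486  -8.114   3.408] turn [-0.002  -0.0004 -0.0557]
```

Emit:
move_arm([
  [[-0.6,-0.4,0,0,0,0],[-1.6,-1.05,0,0,0,-0.01],[-2.8,-1.8,0,0,0,-0.015],[-4.0,-2.6,0,0,0,-0.02],[-5.2,-3.4,0,0,0,-0.03],[-6.4,-4.2,0,0,0,-0.035],[-7.6,-4.9,0,0,0,-0.04],[-8.8,-5.7,0,0,0,-0.045],[-10.0,-6.5,0,0,0,-0.05],[-11.2,-7.3,0,0,0,-0.056],[-12.1,-7.85,0,0,0,-0.056],[-12.48,-8.12,0,-0.002,0,-0.056]],
], claw=-1, squeeze=40)

```text
time: 1.6
position: [0.5565, 0.1745, 0.4043]
tool_rot: [0.09, 0.996, 0.001, 0.0]
ft_force: [-0.0, 0.6, 0.1]
grip_width: 0.0872
grip_force: 0.0
```

```bash
python3 go.py 555.2,176,300,-10.2 555.2,176,268,-10.2
python3 - <<'E'
from m import *
c=camera("wrist");cv2.imwrite("pics/wrist1.png",c["pixels"])
K=c["camera_matrix"];E=np.array(c["extrinsics"]);d=c["range_z"]
v,u=np.mgrid[:384,:512];x=(u-K[0][2])/K[0][0];y=(v-K[1][2])/K[1][1];r=np.hypot(x,y)
s=np.tan(np.minimum(r,1.5))/np.maximum(r,1e-9)
W=(np.stack([x*s*d,-y*s*d,-d],-1)-E[:3,3])@E[:3,:3]
w=W.reshape(-1,3)
for z in [(.06,.075),(.115,.135)]:
    q=w[(w[:,2]>z[0])&(w[:,2]<z[1])&(np.hypot(w[:,0]-.555,w[:,1]-.176)<.065)&(d.ravel()>0)];print(rect(q),q.mean(0))
E
```

```text
1.6 [556.5 174.5 404.3] [ 0.11  0.47  1.54  0.    1.13 -1.28] [-0.   0.6  0.1] 0.08715486742672718
555.2,176,300,-10.2 [0.039 0.025 2.608] turn [ 0.002  -0.0001 -0.0024]
555.2,176,268,-10.2 [0.039 0.023 3.408] turn [ 0.002  -0.0001 -0.0024]
(array([553.6, 173.9]), array([97.5, 24. ]), 79.6, 1456) [0.55286136 0.17427082 0.0682316 ]
(array([553.5, 173.5]), array([23.7, 23.4]), 79.4, 690) [0.55240802 0.17343589 0.12456674]
```

The wrist view puts the handle at (553.5,173.7), which agrees within 2 mm. I'll go down now.

Emit:
move_arm([
  [[0.05,0,0.6,0.002,0,-0.002],[0.05,0,1.4,0.002,0,-0.002],[0.05,0,2.2,0.002,0,-0.002],[0.05,0,2.9,0.002,0,-0.002],[0.05,0,3.3,0.002,0,-0.002],[0.05,0,3.4,0.002,0,-0.002],[0.05,0,3.4,0.002,0,-0.002]],
])

```text
time: 2.52
position: [0.5533, 0.1774, 0.2693]
tool_rot: [0.088, 0.996, 0.0, 0.0]
ft_force: [0.3, 0.0, -0.1]
grip_width: 0.0871
grip_force: 0.0
```

Emit:
move_arm([
  [[0,0,0,0,0,0],[0,0,0,0,0,0],[0,0,0,0,0,0],[0,0,0,0,0,0],[0,0,0,0,0,0],[0,0,0,0,0,0],[0,0,0,0,0,0],[0,0,0,0,0,0]],
], claw=1, squeeze=40)

```text
time: 3.52
position: [0.5531, 0.1769, 0.2685]
tool_rot: [0.088, 0.996, -0.0, -0.0]
ft_force: [0.0, -0.2, -0.6]
grip_width: 0.0236
grip_force: 40.0
```

```bash
python3 go.py 555,175,428,-10.2 526.6,-285.4,428,9.9
```

```text
3.52 [553.1 176.9 268.5] [ 0.12  0.66  1.66 -0.    0.83 -1.28] [ 0.  -0.2 -0.6] 0.02360471311869948
555,175,428,-10.2 [-0.053 -0.04  -3.986] turn [-0.0002 -0.0004  0.0022]
526.6,-285.4,428,9.9 [ -1.368 -11.497  -3.985] turn [-1.000e-04 -5.000e-04 -3.487e-01]
```

Emit:
move_arm([
  [[0,0,-0.2,0,0,0],[0,0,-0.7,0,0,0],[0,0,-1.5,0,0,0],[0,0,-2.3,0,0,0],[0,0,-3.1,0,0,0],[0,0,-3.7,0,0,0],[0,0,-4,0,0,0],[0,0,-4,0,0,0]],
])

```text
time: 4.53
position: [0.5531, 0.177, 0.4294]
tool_rot: [0.088, 0.996, 0.0, 0.001]
ft_force: [-0.3, -1.2, -1.3]
grip_width: 0.0237
grip_force: 40.0
```

Emit:
move_arm([
  [[-0.06,-0.5,0,0,0,-0.02],[-0.18,-1.5,0,0,0,-0.05],[-0.3,-2.6,0,0,0,-0.08],[-0.45,-3.8,0,0,0,-0.12],[-0.6,-5,0,0,0,-0.15],[-0.75,-6.2,0,0,0,-0.19],[-0.9,-7.4,0,0,0,-0.23],[-1.0,-8.6,0,0,0,-0.27],[-1.15,-9.8,0,0,0,-0.31],[-1.3,-10.8,0,0,0,-0.34],[-1.36,-11.3,0,0,0,-0.348],[-1.37,-11.5,0,0,0,-0.348]],
])

```text
time: 6.02
position: [0.5264, -0.286, 0.4277]
tool_rot: [-0.085, 0.996, 0.001, -0.001]
ft_force: [-0.1, -0.7, -1.8]
grip_width: 0.0235
grip_force: 40.0
```

```bash
python3 go.py 526.6,-285.4,370,9.9 526.6,-285.4,331.5,9.9
python3 - <<'E'
from m import *
for n in ("top","scene"):
    c=camera(n);W=cloud(c);np.save(n+"2.npy",W);cv2.imwrite(f"pics/{n}2.png",c["pixels"])
    w=W.reshape(-1,3)
    for b in [(.22,.236),(.158,.185)]:
        q=w[(w[:,2]>b[0])&(w[:,2]<b[1])&(abs(w[:,0]-.527)<.08)&(abs(w[:,1]+.285)<.08)]
        if len(q)>5: print(n,b,rect(q),q.mean(0))
E
```

```text
6.03 [ 526.4 -286.   427.7] [-0.68  0.47  1.47  0.    1.2  -2.43] [-0.1 -0.7 -1.8] 0.02351607499125571
526.6,-285.4,370,9.9 [-0.008  0.01   1.441] turn [ 0.0023 -0.0011 -0.002 ]
526.6,-285.4,331.5,9.9 [-0.009  0.008  2.404] turn [ 0.0023 -0.0011 -0.002 ]
top (0.158, 0.185) (array([ 526.3, -272.2]), array([69.7, 71.7]), 10.0, 235) [ 0.52112386 -0.24702903  0.17005491]
scene (0.22, 0.236) (array([ 527.2, -283.1]), array([29.1, 99.2]), 8.6, 222) [ 0.52949638 -0.27668797  0.22712633]
scene (0.158, 0.185) (array([ 527.5, -283.9]), array([ 72.3, 100.7]), 10.0, 361) [ 0.53402342 -0.28325605  0.17012951]
```

View pics/scene2.png

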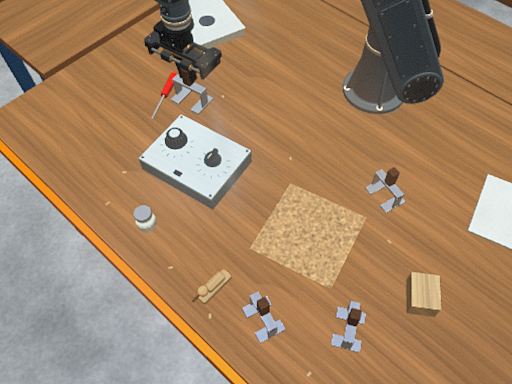

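The scene shows the puller hanging level behind the box, around (190,95). Its feet are at (527.4,−283.5) with yaw 10.0° and foot tops at z=170 mm, as predicted. Next is down 97 mm to the sliding height.

Emit:
move_arm([
  [[0,0,0.3,0.002,-0.001,-0.002],[0,0,0.8,0.002,-0.001,-0.002],[0,0,1.3,0.002,-0.001,-0.002],[0,0,1.8,0.002,-0.001,-0.002],[0,0,2.2,0.002,-0.001,-0.002],[0,0,2.4,0.002,-0.001,-0.002],[0,0,2.44,0.002,-0.001,-0.002],[0,0,2.44,0.002,-0.001,-0.002]],
])

```text
time: 7.12
position: [0.5269, -0.2856, 0.3316]
tool_rot: [-0.087, 0.996, -0.001, 0.001]
ft_force: [0.0, -0.2, -3.3]
grip_width: 0.0239
grip_force: 40.0
```

```bash
python3 go.py 620.2,-269.2,330.5,9.9
python3 - <<'E'
from m import *
c=camera("scene");w=cloud(c).reshape(-1,3);cv2.imwrite("pics/scene3.png",cv2.resize(c["pixels"][60:180,120:270],None,fx=5,fy=5,interpolation=cv2.INTER_CUBIC))
q=w[(w[:,2]>.067)&(w[:,2]<.078)&(abs(w[:,0]-.527)<.06)&(abs(w[:,1]+.285)<.07)];print(rect(q),np.median(q,0))
q=w[(w[:,2]>.122)&(w[:,2]<.14)&(abs(w[:,0]-.527)<.06)&(abs(w[:,1]+.285)<.07)];print(rect(q),np.median(q,0))
q=w[(w[:,2]>.057)&(w[:,2]<.065)&(abs(w[:,0]-.61)<.12)&(abs(w[:,1]+.2)<.14)];print(len(q),np.median(q,0))
q=w[(w[:,2]>.095)&(w[:,2]<.122)&(abs(w[:,0]-.62)<.035)&(abs(w[:,1]+.269)<.035)];print(rect(q),np.median(q,0))
E
```

```text
7.12 [ 526.9 -285.6  331.6] [-0.68  0.58  1.57 -0.    0.99 -2.43] [ 0.  -0.2 -3.3] 0.023881946721499688
620.2,-269.2,330.5,9.9 [-2.367e+00 -1.000e-03  3.200e-02] turn [-0.0028  0.0017  0.0015]
(array([ 531., -284.]), array([ 72.3, 103.3]), 14.4, 278) [ 0.53887348 -0.30207955  0.0731468 ]
(array([ 527.5, -283.5]), array([29.2, 99.4]), 9.0, 200) [ 0.53244473 -0.26923585  0.13069125]
3638 [ 0.62567949 -0.18926038  0.06035356]
(array([ 620. , -266.9]), array([48. , 46.1]), 2.7, 226) [ 0.62215605 -0.26289188  0.11047394]
```

View pics/scene3.png

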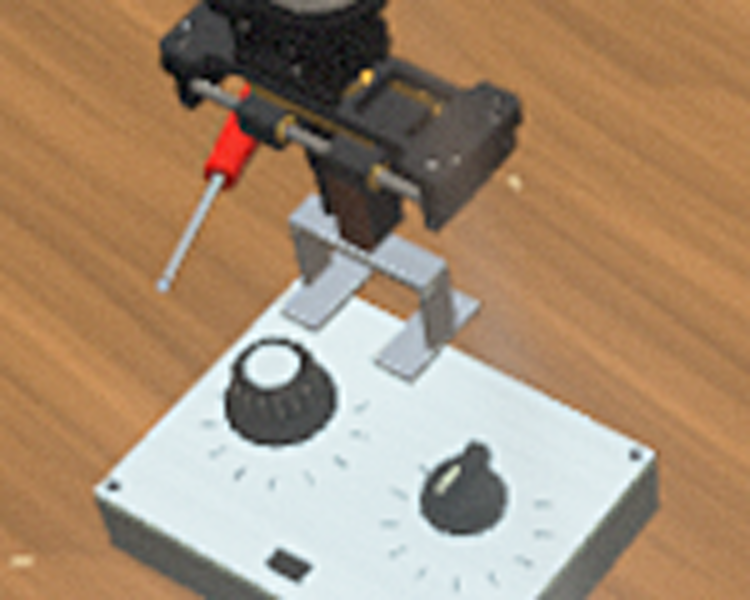

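The crop shows the feet low over the box edge with both tips ((310,320) and (410,370)) straddling the wide knob's line. The sideways offset from the knob is about 0.2 mm and the distance to go is 94 mm. The vertical gaps are about 6 mm. I'll slide in.

Emit:
move_arm([
  [[-0.1,0,0.01,0,0,0],[-0.3,0,0.02,0,0,0],[-0.55,0,0.02,0,0,0],[-0.8,0,0.02,0,0,0],[-1.05,0,0.02,0,0,0],[-1.3,0,0.02,0,0,0],[-1.55,0,0.02,0,0,0],[-1.8,0,0.02,0,0,0],[-2.05,0,0.02,0,0,0],[-2.25,0,0.02,0,0,0],[-2.35,0,0.02,0,0,0],[-2.35,0,0.02,0,0,0]],
])

```text
time: 8.68
position: [0.6195, -0.2691, 0.3304]
tool_rot: [-0.087, 0.996, -0.001, 0.001]
ft_force: [-0.6, -0.1, -1.7]
grip_width: 0.024
grip_force: 40.0
```

```bash
python3 go.py 620.2,-269.2,330.5,9.9
python3 - <<'E'
from m import *
c=camera("scene");w=cloud(c).reshape(-1,3);cv2.imwrite("pics/scene4.png",cv2.resize(c["pixels"][60:180,120:270],None,fx=5,fy=5,interpolation=cv2.INTER_CUBIC))
q=w[(w[:,2]>.122)&(w[:,2]<.14)&(abs(w[:,0]-.62)<.06)&(abs(w[:,1]+.269)<.07)];print(rect(q),np.median(q,0))
E
```

```text
8.68 [ 619.5 -269.1  330.4] [-0.57  0.68  1.36 -0.    1.1  -2.32] [-0.6 -0.1 -1.7] 0.02397377139185918
620.2,-269.2,330.5,9.9 [-0.018 -0.005 -0.003] turn [-0.002   0.0009  0.0017]
(array([ 621.1, -267.8]), array([ 27., 101.]), 9.3, 211) [ 0.62471451 -0.25223751  0.12966064]
```

View pics/scene4.png

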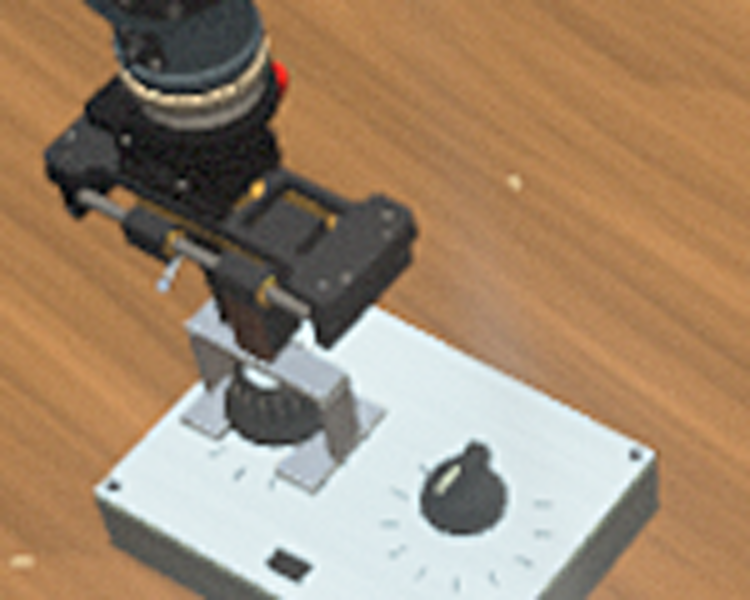

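The picture shows the bridge over the wide knob, with the feet on both sides and their ends out in front at (205,418) and (312,475). Centring is within 1 mm with no side force. I'll pull up slowly.

Emit:
move_arm([
  [[0,0,-0.06,0,0,0],[0,0,-0.12,0,0,0],[0,0,-0.18,0,0,0],[0,0,-0.24,0,0,0],[0,0,-0.3,0,0,0],[0,0,-0.36,0,0,0],[0,0,-0.42,0,0,0],[0,0,-0.48,0,0,0],[0,0,-0.54,0,0,0],[0,0,-0.6,0,0,0],[0,0,-0.66,0,0,0],[0,0,-0.72,0,0,0]],
])

```text
time: 10.22
position: [0.6193, -0.2691, 0.3597]
tool_rot: [-0.087, 0.996, -0.001, 0.001]
ft_force: [0.4, -0.2, -3.2]
grip_width: 0.0238
grip_force: 40.0
```

Emit:
move_arm([
  [[0,0,-0.06,0,0,0],[0,0,-0.15,0,0,0],[0,0,-0.25,0,0,0],[0,0,-0.4,0,0,0],[0,0,-0.6,0,0,0],[0,0,-0.8,0,0,0],[0,0,-1.0,0,0,0],[0,0,-1.2,0,0,0],[0,0,-1.4,0,0,0],[0,0,-1.5,0,0,0],[0,0,-1.55,0,0,0],[0,0,-1.55,0,0,0]],
])

```text
time: 11.72
position: [0.6191, -0.269, 0.4212]
tool_rot: [-0.087, 0.996, -0.001, 0.001]
ft_force: [0.4, 0.3, -2.2]
grip_width: 0.0239
grip_force: 40.0
```

```bash
python3 go.py 555,181,430,0
python3 - <<'E'
from m import *
c=camera("scene");cv2.imwrite("pics/scene5.png",cv2.resize(c["pixels"][30:180,110:270],None,fx=5,fy=4,interpolation=cv2.INTER_CUBIC))
w=cloud(c).reshape(-1,3);n=(abs(w[:,0]-.62)<.06)&(abs(w[:,1]+.269)<.07)
for b in [(.206,.225),(.15,.162),(.162,.2)]:
    q=w[n&(w[:,2]>b[0])&(w[:,2]<b[1])];print(b,rect(q),np.median(q,0))
E
```

```text
11.72 [ 619.1 -269.   421.2] [-0.57  0.58  1.28 -0.    1.28 -2.32] [ 0.4  0.3 -2.2] 0.023942894861409374
555,181,430,0 [-0.371 11.358 -0.241] turn [-0.0018  0.0011  0.1742]
(0.206, 0.225) (array([ 620.5, -266.6]), array([ 25.4, 100.4]), 9.8, 240) [ 0.62302419 -0.24917251  0.21974704]
(0.15, 0.162) (array([ 620.7, -268. ]), array([71.9, 99.8]), 10.5, 113) [ 0.63367984 -0.23588223  0.1605996 ]
(0.162, 0.2) (array([ 620.9, -266.5]), array([ 69.1, 101.8]), 10.0, 513) [ 0.63266898 -0.25411867  0.17088604]
```

View pics/scene5.png

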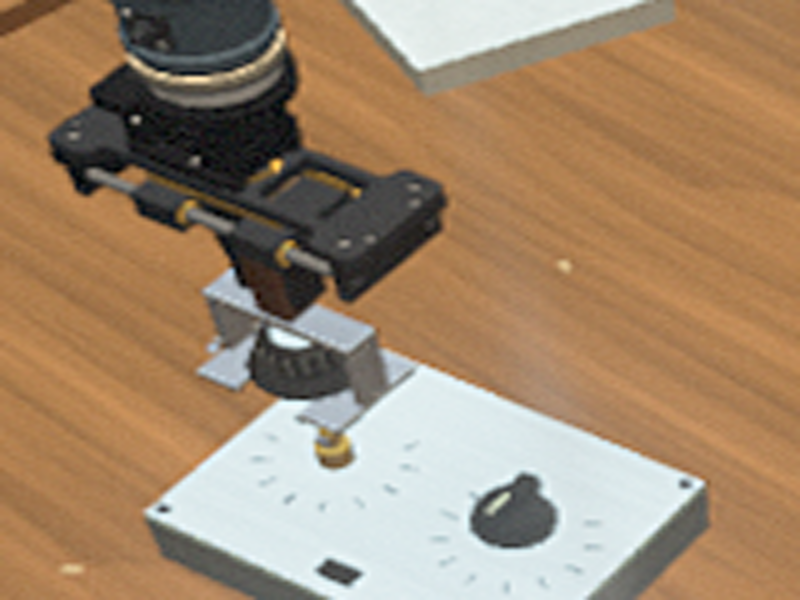

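The knob is off: it rides level between the legs at (300,360), the bare shaft shows at (335,450), and the pointer knob is still seated. Now a gentle transfer to the mat.

Emit:
move_arm([
  [[0,0.1,0,0,0,0],[-0.01,0.3,0,0,0,0],[-0.02,0.6,0,0,0,0],[-0.03,1.0,0,0,0,0],[-0.05,1.5,0,0,0,0],[-0.07,2.1,0,0,0,0],[-0.09,2.7,0,0,0,0],[-0.11,3.3,0,0,0,0],[-0.13,3.9,0,0,0,0],[-0.15,4.5,0,0,0,0],[-0.17,5.1,0,0,0,0],[-0.19,5.7,0,0,0,0]],
])

```text
time: 13.28
position: [0.5869, -0.0416, 0.4208]
tool_rot: [-0.087, 0.996, -0.001, 0.001]
ft_force: [0.6, -0.5, -3.5]
grip_width: 0.0237
grip_force: 40.0
```

Emit:
move_arm([
  [[-0.02,0.6,0,0,0,0],[-0.04,1.2,0,0,0,0],[-0.06,1.8,0,0,0,0],[-0.08,2.4,0,0,0,0],[-0.1,3.0,0,0,0,0],[-0.12,3.6,0,0,0,0],[-0.14,4.2,0,0,0,0],[-0.16,4.7,0,0,0,0],[-0.17,5.1,0,0,0,0],[-0.18,5.4,0,0,0,0],[-0.18,5.6,0,0,0,0],[-0.18,5.66,0,0,0,0]],
])

```text
time: 14.78
position: [0.555, 0.1813, 0.4203]
tool_rot: [-0.087, 0.996, -0.001, 0.001]
ft_force: [0.5, 0.8, -2.5]
grip_width: 0.0234
grip_force: 40.0
```

```bash
python3 go.py 554,180,268.5,9.9 554,180,280,9.9
python3 - <<'E'
from m import *
c=camera("scene");cv2.imwrite("pics/scene6.png",c["pixels"])
w=cloud(c).reshape(-1,3);n=(abs(w[:,0]-.555)<.07)&(abs(w[:,1]-.18)<.07)
for b in [(.206,.225),(.15,.2)]:
    q=w[n&(w[:,2]>b[0])&(w[:,2]<b[1])];print(b,rect(q),np.median(q,0),q[:,2].min())
E
```

```text
14.78 [555.  181.3 420.3] [ 0.12  0.45  1.52 -0.    1.17 -1.62] [ 0.5  0.8 -2.5] 0.023386376529104313
554,180,268.5,9.9 [ 0.033 -0.019  3.795] turn [-0.0022  0.001   0.0016]
554,180,280,9.9 [ 0.033 -0.02   3.508] turn [-0.0022  0.001   0.0016]
(0.206, 0.225) (array([556.3, 182.6]), array([27.1, 98. ]), 9.9, 326) [0.56051067 0.19602676 0.21952399] 0.20665283424559527
(0.15, 0.2) (array([556.8, 182.4]), array([74.6, 99.5]), 11.5, 746) [0.57109905 0.18966306 0.16699956] 0.1541998445366566
```

Emit:
move_arm([
  [[0,0,0.1,0,0,0],[0,0,0.3,0,0,0],[0,0,0.6,0,0,0],[0,0,1.0,0,0,0],[0,0,1.4,0,0,0],[0,0,1.9,0,0,0],[0,0,2.4,0,0,0],[0,0,2.8,-0.002,0.001,0],[0,0,3.1,-0.002,0.001,0],[0,0,3.35,-0.002,0.001,0],[0,0,3.5,-0.002,0.001,0],[0,0,3.5,-0.002,0.001,0]],
])

```text
time: 16.32
position: [0.5552, 0.1808, 0.2801]
tool_rot: [-0.087, 0.996, -0.0, -0.0]
ft_force: [0.2, 0.9, -2.6]
grip_width: 0.0237
grip_force: 40.0
```

Emit:
move_arm([
  [[0,0,0.05,0,0,0],[0,0,0.1,0,0,0],[0,0,0.15,0,0,0],[0,0,0.2,0,0,0],[0,0,0.24,0,0,0],[0,0,0.27,0,0,0],[0,0,0.28,0,0,0],[0,0,0.28,0,0,0],[0,0,0.28,0,0,0]],
])

```text
time: 17.45
position: [0.5552, 0.1808, 0.2692]
tool_rot: [-0.087, 0.996, -0.0, 0.0]
ft_force: [-0.3, -0.2, -1.4]
grip_width: 0.0241
grip_force: 40.0
```

```bash
python3 go.py 554,180,268.5,9.9
python3 - <<'E'
from m import *
c=camera("scene")
w=cloud(c).reshape(-1,3);n=(abs(w[:,0]-.555)<.07)&(abs(w[:,1]-.18)<.07)
for b in [(.056,.09),(.007,.014),(-.002,.006)]:
    q=w[n&(w[:,2]>b[0])&(w[:,2]<b[1])];print(b,rect(q),np.median(q,0))
E
```

```text
17.45 [555.2 180.8 269.2] [ 0.12  0.66  1.65 -0.    0.84 -1.62] [-0.3 -0.2 -1.4] 0.024071649682509175
554,180,268.5,9.9 [ 0.033 -0.014  0.017] turn [-0.      0.0001  0.0014]
(0.056, 0.09) (array([557. , 182.8]), array([26.5, 98.1]), 9.1, 284) [0.56121686 0.19353808 0.06850163]
(0.007, 0.014) (array([557.6, 180.2]), array([134.5, 138.2]), 0.8, 341) [0.57819858 0.20353662 0.00957275]
(-0.002, 0.006) (array([555.2, 180. ]), array([139.4, 140. ]), 0.0, 864) [0.59302417 0.2022281  0.00344409]
```

Emit:
move_arm([
  [[0,0,0.01,0,0,0],[0,0,0.02,0,0,0],[0,0,0.03,0,0,0],[0,0,0.03,0,0,0],[0,0,0.03,0,0,0]],
])

```text
time: 18.12
position: [0.5552, 0.1807, 0.2685]
tool_rot: [-0.087, 0.996, -0.0, 0.0]
ft_force: [-1.9, -1.3, 5.4]
grip_width: 0.0236
grip_force: 40.0
```

It's in contact, about 8 N down on the mat. I'll release.

Emit:
move_arm([
  [[0,0,0,0,0,0],[0,0,0,0,0,0],[0,0,0,0,0,0],[0,0,0,0,0,0],[0,0,0,0,0,0],[0,0,0,0,0,0]],
], claw=-1)

```text
time: 18.88
position: [0.5552, 0.1808, 0.2679]
tool_rot: [-0.087, 0.996, -0.0, 0.0]
ft_force: [-0.9, 0.5, -0.5]
grip_width: 0.0756
grip_force: 0.0
```

Emit:
move_arm([
  [[0,0,-0.2,0,0,0],[0,0,-0.6,0,0,0],[0,0,-1.2,0,0,0],[0,0,-2,0,0,0],[0,0,-2.8,0,0,0],[0,0,-3.4,0,0,0],[0,0,-3.7,0,0,0],[0,0,-3.7,0,0,0]],
])

```text
time: 19.88
position: [0.5552, 0.1808, 0.4172]
tool_rot: [-0.087, 0.996, 0.0, 0.001]
ft_force: [0.0, -0.5, 0.6]
grip_width: 0.087
grip_force: 0.0
```

Run:
```python
from m import *
c=camera("scene");cv2.imwrite("pics/scene7.png",cv2.resize(c["pixels"][100:290,150:375],None,fx=3.5,fy=3,interpolation=cv2.INTER_CUBIC))
w=cloud(c).reshape(-1,3);n=(abs(w[:,0]-.555)<.07)&(abs(w[:,1]-.18)<.07)
for b in [(.11,.14),(.056,.09)]:
    q=w[n&(w[:,2]>b[0])&(w[:,2]<b[1])];print(b,rect(q),np.median(q,0))
```

```text
(0.11, 0.14) (array([558.1, 183.3]), array([23.7, 24.2]), 5.7, 101) [0.55935874 0.18489599 0.12384401]
(0.056, 0.09) (array([556.5, 182.7]), array([27.1, 98.2]), 10.8, 310) [0.56036566 0.19254979 0.0681285 ]
```

View pics/scene7.png

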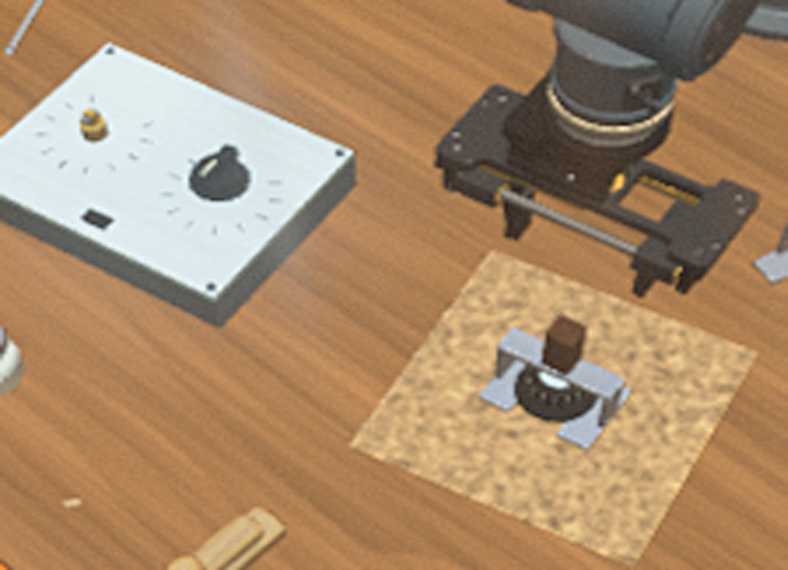

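The puller stands upright in the middle of the mat at (560,380) with the knob flat on its feet at (555,395). The pointer knob is still seated at (220,175) and the gripper is clear. Handing in.

```bash
python3 -c "
from rig import *
print(hand_in())"
```

```text
the job is handed in; nothing more can be done
None
```

The wide knob is off and sits flat on the puller's feet, with the puller standing in the middle of the mat; the pointer knob was left seated, and the job was handed in after about 20 s of robot time, with no verdict reported back.

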